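# Restock the tea chest and hang up its scoop

### The job

Restock the tea chest: hang the scoop that was left on its cover by its eye on the free hook of the utensil stand, slide the cover fully back, and move every new tin from the delivery tray into a free pocket of the chest, flat on the pocket's floor with the lid up, leaving the old tin in the chest. Then slide the cover fully shut, without disturbing the other things on the table.

Things in the scene. Friction and masses are not known exactly. Their poses are not given: they have to be found in the camera images.
- chest: wooden tea chest, a low box 172 (its x) x 242 (y) mm, fixed to the table; origin at the centre of its underside, x points from its front to its back, z up. Walls 6 mm thick, 46 mm high at front and back, 56 mm at the two sides. A sliding cover closes it; inside lies an insert with six pockets (see chest_insert).
- chest_insert (a point): centre of the chest's pocket floors, 6 mm above the table, axes as the chest's. The 12 mm thick insert has six straight-sided pockets, each 74 (x) x 46 (y) mm and 12 mm deep, centred at x = -40, +40 mm and y = -68, 0, +68 mm from here. A tin in a pocket lies with its long side along x, its underside on this level, and sticks out 20 mm above the insert.
- cover (a joint): flat wooden cover of the chest, sliding along the chest's x: 0 m = shut, 0.165 m = fully back (front edge then 83 mm behind the chest's centre, all pockets free). Friction about 1.5 N, no spring: it stays where it is left. Plate 164 x 228 x 6 mm, underside 46 mm and top 52 mm above the table.
- cover_handle (a point): top centre of the cover's grip bar, 72 mm above the table: a dark wooden bar across the cover near its front edge, 80 mm long along the chest's y, 14 mm thick along x, 20 mm high above the plate; at chest x = -62 mm when shut, moves with the cover.
- tray: delivery tray of brown pressed board, 164 (its x) x 200 (y) x 16 mm, fixed to the table; origin at the centre of its underside, z up. 2 x 3 pockets of about 70 (x) x 42 (y) mm, 12 mm deep: centres at x = -38, +38 mm and y = -68, 0, +68 mm, floors at z = 4 mm. The tins lie with their long side along x and stick out 20 mm.
- tin1: flat rectangular tea tin, plain metal with a slip lid, 64 (its x) x 36 (y) x 32 mm (z), about 60 g; origin at the centre of its underside, z towards its lid. New stock: starts in a pocket of the delivery tray, or is absent (None from the start).
- tin2: flat rectangular tea tin, plain metal with a slip lid, 64 (its x) x 36 (y) x 32 mm (z), about 60 g; origin at the centre of its underside, z towards its lid. New stock: starts in a pocket of the delivery tray, or is absent (None from the start).
- tin3: flat rectangular tea tin, plain metal with a slip lid, 64 (its x) x 36 (y) x 32 mm (z), about 60 g; origin at the centre of its underside, z towards its lid. New stock: starts in a pocket of the delivery tray, or is absent (None from the start).
- tin4: flat rectangular tea tin, plain metal with a slip lid, 64 (its x) x 36 (y) x 32 mm (z), about 60 g; origin at the centre of its underside, z towards its lid. New stock: starts in a pocket of the delivery tray, or is absent (None from the start).
- tin5: flat rectangular tea tin, plain metal with a slip lid, 64 (its x) x 36 (y) x 32 mm (z), about 60 g; origin at the centre of its underside, z towards its lid. New stock: starts in a pocket of the delivery tray, or is absent (None from the start).
- old1: flat rectangular tea tin, plain metal with a slip lid, 64 (its x) x 36 (y) x 32 mm (z), about 60 g; origin at the centre of its underside, z towards its lid. Old stock: starts in a pocket of the chest under the cover, or is absent; exactly one of old1 to old3 is there.
- old2: flat rectangular tea tin, plain metal with a slip lid, 64 (its x) x 36 (y) x 32 mm (z), about 60 g; origin at the centre of its underside, z towards its lid. Old stock: starts in a pocket of the chest under the cover, or is absent; exactly one of old1 to old3 is there.
- old3: flat rectangular tea tin, plain metal with a slip lid, 64 (its x) x 36 (y) x 32 mm (z), about 60 g; origin at the centre of its underside, z towards its lid. Old stock: starts in a pocket of the chest under the cover, or is absent; exactly one of old1 to old3 is there.
- scoop: tea scoop 178 mm long, about 70 g, lying flat on the chest's cover at the start. Origin in its flat underside, x along it from bowl to eye: square steel bowl 58 x 44 x 20 mm from x = -85 to -27 mm, straight wooden handle 16 mm wide (y), 14 mm thick (z) from x = -29 to +54 mm, then a steel ring, the eye, 8 mm thick. It balances near x = -7 mm.
- scoop_eye (a point): centre of the eye at the end of the scoop's handle, at x = +72 mm, z = 4 mm of the scoop: a ring 42 mm across with a 30 mm hole along the scoop's z. Hung up, the scoop's x points up.
- stand: steel utensil stand fixed to the table: round foot 110 mm across, post 14 mm thick, 274 mm high at the origin (underside, centre), z up. Two hooks of 8 mm wire; the free one points to the stand's -x (robot side), the other (+x) carries a tea strainer.
- hook_tip (a point): open tip (wire centre) of the stand's free hook: stand x = -96 mm, y = 0, z = 232 mm. From the post (z = 236 mm) the wire falls to its lowest point at x = -78 mm, z = 200 mm (wire centre), then turns up to this tip, all in the plane y = 0; the eye goes over this tip.
- hook_seat (a point): top of the wire at the lowest point of the free hook (stand x = -78 mm, z = 204 mm), where a hung eye comes to rest. The hole centre of a hung scoop lies about 15 mm below it.
- mug: white mug, 80 mm across, 92 mm high; origin at the centre of its underside. Bystander.
- jar: glass jar with a steel cap, 68 mm across, 110 mm high; origin at the centre of its underside. Bystander.
- canister: white wipes canister with a blue cap, 94 mm across, 183 mm high; origin at the centre of its underside. Bystander.
- tissue_box: white tissue box 235 (its x) x 125 x 85 mm; origin at the centre of its underside. Bystander.
- coasters: pile of four cork coasters, 94 mm across, 20 mm high, low enough to pass under the open cover; origin at the centre of its underside. Bystander.
Not all that is in view belongs to the job. What is shaped like the tin1 but green or pink is not meant.

How it is judged:
On the way, in this order (a step that is already met when the one before it is completed fails the run):
1. the cover is slid fully back (value of joint cover above 0.145 m), for 0.2 s.
2. every new tin stands in a pocket of the chest, with the cover still back (value of joint cover above 0.12 m and z of tin1 in the frame of chest between 0 and 0.011 m and x of tin1 in the frame of chest between -0.055 and 0.055 m and y of tin1 in the frame of chest between -0.085 and 0.085 m and angle between each of tin1, tin2, tin3, tin4, tin5's own z axis and vertical below 0.12 rad and z of tin2 in the frame of chest between 0 and 0.011 m and x of tin2 in the frame of chest between -0.055 and 0.055 m and y of tin2 in the frame of chest between -0.085 and 0.085 m and z of tin3 in the frame of chest between 0 and 0.011 m and x of tin3 in the frame of chest between -0.055 and 0.055 m and y of tin3 in the frame of chest between -0.085 and 0.085 m and z of tin4 in the frame of chest between 0 and 0.011 m and x of tin4 in the frame of chest between -0.055 and 0.055 m and y of tin4 in the frame of chest between -0.085 and 0.085 m and z of tin5 in the frame of chest between 0 and 0.011 m and x of tin5 in the frame of chest between -0.055 and 0.055 m and y of tin5 in the frame of chest between -0.085 and 0.085 m), for 0.2 s.
3. the cover is slid shut (value of joint cover below 0.006 m), for 0.2 s.
At the end, for the whole second after the job is handed in: Cover shut within 6 mm; every tin, new and old, in a chest pocket, lid up within 0.12 rad, underside at most 5 mm above the pocket floor; the scoop hangs by its eye on the free hook (eye at z 165 to 225 mm, within 30 mm of the hook's plane), upright within 0.6 rad (value of joint cover below 0.006 m and z of tin1 in the frame of chest between 0 and 0.011 m and x of tin1 in the frame of chest between -0.055 and 0.055 m and y of tin1 in the frame of chest between -0.085 and 0.085 m and angle between each of tin1, tin2, tin3, tin4, tin5, old1, old2, old3's own z axis and vertical below 0.12 rad and z of tin2 in the frame of chest between 0 and 0.011 m and x of tin2 in the frame of chest between -0.055 and 0.055 m and y of tin2 in the frame of chest between -0.085 and 0.085 m and z of tin3 in the frame of chest between 0 and 0.011 m and x of tin3 in the frame of chest between -0.055 and 0.055 m and y of tin3 in the frame of chest between -0.085 and 0.085 m and z of tin4 in the frame of chest between 0 and 0.011 m and x of tin4 in the frame of chest between -0.055 and 0.055 m and y of tin4 in the frame of chest between -0.085 and 0.085 m and z of tin5 in the frame of chest between 0 and 0.011 m and x of tin5 in the frame of chest between -0.055 and 0.055 m and y of tin5 in the frame of chest between -0.085 and 0.085 m and z of old1 in the frame of chest between 0 and 0.011 m and x of old1 in the frame of chest between -0.055 and 0.055 m and y of old1 in the frame of chest between -0.085 and 0.085 m and z of old2 in the frame of chest between 0 and 0.011 m and x of old2 in the frame of chest between -0.055 and 0.055 m and y of old2 in the frame of chest between -0.085 and 0.085 m and z of old3 in the frame of chest between 0 and 0.011 m and x of old3 in the frame of chest between -0.055 and 0.055 m and y of old3 in the frame of chest between -0.085 and 0.085 m and x of scoop_eye in the frame of stand between -0.11 and 0 m and y of scoop_eye in the frame of stand between -0.03 and 0.03 m and z of scoop_eye in the frame of stand between 0.165 and 0.225 m and angle between scoop's own x axis and vertical below 0.6 rad); the robot touches nothing.
It fails at once if a bystander is moved more than 4 cm (distance of any of mug, jar, canister, tissue_box, coasters from where it was at the start of the episode above 0.04 m).
It fails at once if a bystander is tipped over (angle between any of mug, jar, canister, tissue_box, coasters's own z axis and vertical above 0.5 rad).
Of tin1, tin2, tin3, tin4, tin5 only 3 to 5 are there at a start; the rules pass over those that are not, and their reading is None.
Of old1, old2, old3 only 1 to 1 are there at a start; the rules pass over those that are not, and their reading is None.
At some moment in a run one of scoop, tin1, tin2, tin3, tin4, tin5 may be knocked a few centimetres aside while the robot is not near it.
It also fails if it takes over 210 s, if anything falls off the work surface, if the arm or the gripper's body presses on something with over 40 N, if the wrist force passes 120 N, or if a joint passes its speed limit or range.

### The arm

A 7-joint arm with a two-finger parallel gripper is mounted at the origin on the work surface. World frame = base frame: x ahead of the robot, y to its left, z up, the work surface at z = 0. Lengths are in m, angles in rad, forces in N, time in s.
With the tool pointing down it reaches from about 0.35 to 0.775 m from the base axis. Payload 3.1 kg.
Tool frame: the origin (TCP) lies at the centre of the arm's flange, where the gripper is bolted on; the fingertips stand 173 mm ahead of it and the grasp point (between the pads) lies 155 mm ahead of it; z points along the fingers, x is the direction in which the jaws open and shut, and the axes are right-handed (so a half turn about z gives the same grasp; the last joint's range is limited). The gripper opens to 85 mm and grips with 20 to 120 N. Pads are 22 mm wide; open, the fingers measure 114 mm over their backs; the gripper's body (76 mm by 85 mm) begins 54 mm behind the grasp point. The pads swing forward as they close: fully open they stand 13 mm farther back than shut.
Start: joints at [-1.245, 0.311, 0.014, 1.512, -0.004, 1.319, -0.027], TCP at [0.198, 0.513, 0.405] pointing down, gripper open.
Joint ranges: [-2.7, 2.7], [-0.3, 1.91], [-1.27, 1.3], [0.12, 2.57], [-1.44, 4.58], [0.2, 2.03], [-3.05, 3.05]. Speed limits (rad/s): [2.79, 2.79, 3.14, 3.14, 3.14, 3.14, 3.14].

### API

Orientations are given as a 3x3 rotation matrix whose columns are the frame's x, y, z axes.
In Python, from rig import bot, capture, camera_params gives the robot as it stands.
- The arm moves only by the shell command python3 -m crank 'ROWS' [FORCE]. ROWS is JSON, a list of rows, each a list of 3 entries, a list of its own where there are three numbers: the opening, from -1 (shut) to 1 (fully open), then the shift along the tool's x, y, z in cm, then the turn about the tool's z in degrees. In form: [[hand, [tx, ty, tz], roll], ...]. A call has 1 to 10 rows; each row shifts and turns the commanded pose from where the row before left it, along the tool's axes as they then stand; what a row does not reach is not made up. A row lasts 1/12 s, in which the tool goes at most 41.7 mm and 7.16 degrees, less where a joint would pass 70% of its speed; a pose out of reach is approached as far as the arm can. A call is refused whole if a number of a shift passes 4.17 or a number of a turn 7.16, either way. A call with a gripper value outside its range is refused whole. The fingers move at their own pace and stop on an object; FORCE is the grip in N (left out, the last holds). Time passes only in rows, so rows that do not move let the fingers close. It gives the time, the measured TCP pose, the force and the opening at its end, in the units of the state.
- bot.sense(): the state, without advancing time (a new reading comes with each control period).
- capture(name): name is "side" or "top"; returns the picture (480x640x3 uint8, blue, green, red); there is no depth.
- camera_params(name): a dict with "camera_matrix" (3x3 intrinsics, pixels), "xyz" and "rotation" of the camera in the world. Camera axes: x right, y down, z forward; pixel columns grow to the right and rows downward; lengths in m; the calibration is good to about 2 mm. A picture is of the moment at which its call begins. camera_params takes no time and is no camera call.
- bot.finish_job(): hands the job in, once; it reports no verdict.
The state is a dict: "t": time; "joint_positions": joint angles; "qvel": joint speeds; "effort": joint torques, N m; "eef_pos": TCP position; "ee_rot": TCP orientation; "contact_force": force on the tool from outside, world axes, zero at the start; "torque": the same for the moment, N m; "width": opening from 0.0 (shut) to 1.0 (fully open).
Only numpy, scipy, OpenCV 4.12 (cv2) and the standard library are available. Lean on these libraries where they do the work, as an engineer would, in place of code of your own. Each camera call takes 0.05 s, during which the arm holds its last target. There are 200 camera calls.

## Working session

There is one attempt and no reset: what is moved stays moved. The work goes in short steps, Python scripts to look and compute and a shell command to move; the robot and the scene stay as the last step left them, time stands still between calls to the robot, and variables do not carry over. Pictures are saved under pics/ and viewed, about 12 in all and at most 16, crops included, and the job is handed in when it is done.

```bash
ls; mkdir -p pics; python3 - <<'E'
from rig import bot, capture, camera_params
import cv2, numpy as np
np.set_printoptions(precision=4,suppress=True)
for n in("top","side"):
    p=camera_params(n);print(n,p)
    cv2.imwrite(f"pics/{n}0.png",capture(n))
s=bot.sense();print(s)
E
```

```text
pics
top {'camera_matrix': array([[483.4112,   0.    , 317.9643],
       [  0.    , 483.4112, 240.2076],
       [  0.    ,   0.    ,   1.    ]]), 'xyz': array([0.4074, 0.0013, 1.2946]), 'rotation': array([[ 0.0136, -0.9877,  0.1559],
       [-0.9996, -0.0175, -0.0234],
       [ 0.0259, -0.1555, -0.9875]])}
side {'camera_matrix': array([[530.2472,   0.    , 320.3139],
       [  0.    , 530.2472, 243.7121],
       [  0.    ,   0.    ,   1.    ]]), 'xyz': array([ 0.4339, -1.0647,  1.0694]), 'rotation': array([[ 0.9911, -0.0845,  0.1032],
       [-0.1333, -0.6441,  0.7532],
       [ 0.0028, -0.7603, -0.6496]])}
{'t': 0.1, 'joint_positions': array([-1.2447,  0.3117,  0.014 ,  1.5129, -0.0044,  1.3192, -0.0272]), 'qvel': array([ 0.0007, -0.0031, -0.0001, -0.0034, -0.0014,  0.0014, -0.0013]), 'effort': array([  0.0009, -38.0858,   0.1466, -23.1243,   0.0121,   0.0081,
         0.    ]), 'eef_pos': array([0.1976, 0.513 , 0.4037]), 'ee_rot': array([[ 0.3595,  0.9332, -0.0007],
       [ 0.9332, -0.3595, -0.0021],
       [-0.0022,  0.0001, -1.    ]]), 'contact_force': array([-0.4253, -0.6993, -0.7497]), 'torque': array([-0.0689,  0.0114, -0.0408]), 'width': 1.0009053004379995}
```

View pics/top0.png

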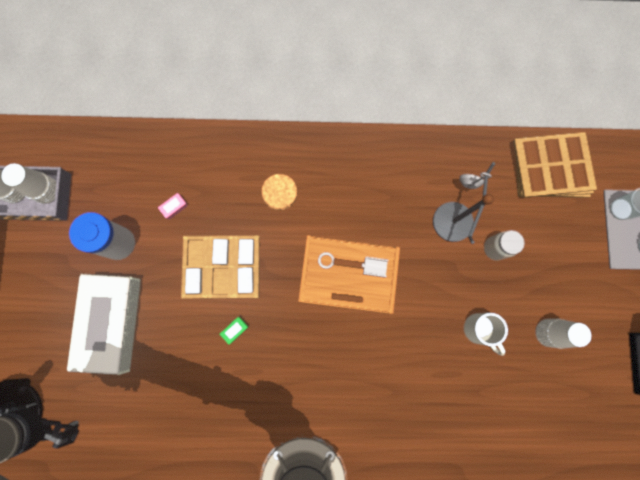

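View pics/side0.png

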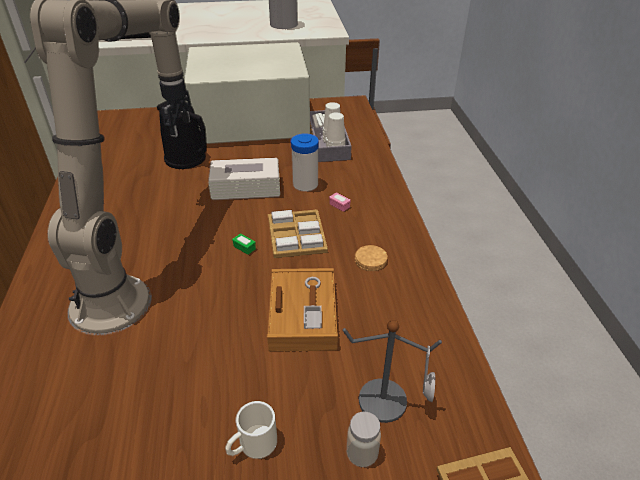

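The top view shows the chest centred near (350,275) with the scoop on it (eye 326,261; bowl 375,267) and its grip bar at (347,298). The tray is at (220,267) with 4 tins, at (219,251), (246,251), (193,281) and (245,281). The stand's foot is near (456,222). Next: enlarged crops.

```bash
python3 - <<'E'
import cv2,numpy as np
t=cv2.imread("pics/top0.png");s=cv2.imread("pics/side0.png")
a=cv2.resize(t[225:325,170:410],None,fx=3.3,fy=3.3,interpolation=cv2.INTER_CUBIC)  # 792x330
b=cv2.resize(t[150:250,420:530],None,fx=2.6,fy=2.6,interpolation=cv2.INTER_CUBIC) #286x260
c=cv2.resize(s[260:430,240:460],None,fx=1.5,fy=1.5,interpolation=cv2.INTER_CUBIC) #330x255
o=np.zeros((600,800,3),np.uint8);o[:330,:792]=a;o[335:595,:286]=b;o[335:590,300:630]=c
cv2.imwrite("pics/c1.png",o)
E
```

```text
(no output)
```

View pics/c1.png

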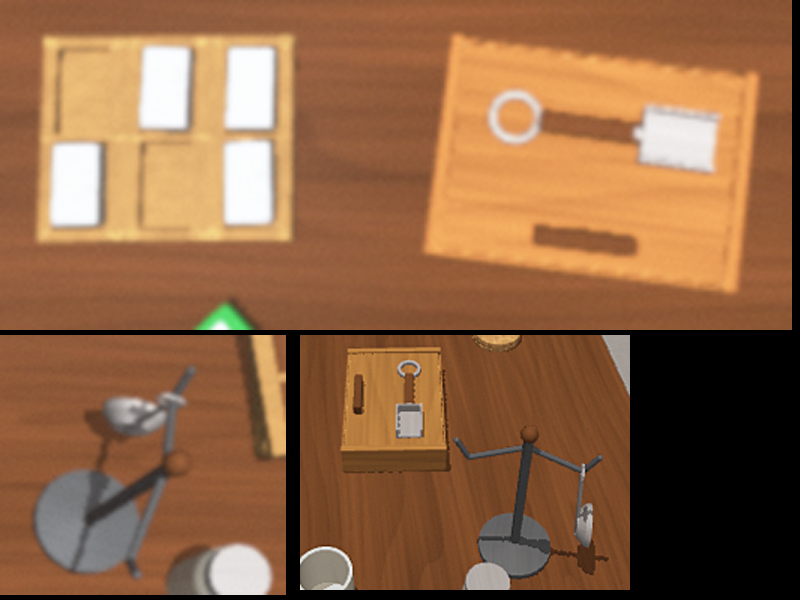

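The crops show the chest corners, scoop, tray, tins and hook tips clearly. I'll fit the poses from these pixels.

```bash
cat > h.py <<'E'
import numpy as np, cv2
from scipy.optimize import least_squares
from rig import bot, capture, camera_params
np.set_printoptions(precision=4,suppress=True)
P={n:camera_params(n) for n in("top","side")}
def proj(n,X):
    p=P[n]; c=(np.atleast_2d(X)-p["xyz"])@p["rotation"]; c=c@p["camera_matrix"].T
    return c[:,:2]/c[:,2:]
def back(n,uv,z):
    p=P[n]; d=p["rotation"]@np.linalg.inv(p["camera_matrix"])@[uv[0],uv[1],1]
    return p["xyz"]+d*(z-p["xyz"][2])/d[2]
def W(q,pts):
    pts=np.atleast_2d(pts);c,s=np.cos(q[2]),np.sin(q[2])
    return np.c_[q[0]+c*pts[:,0]-s*pts[:,1],q[1]+s*pts[:,0]+c*pts[:,1],pts[:,2]]
def fit(obs,q0):
    "obs: list of (cam,(u,v),local pt)"
    f=lambda q:np.concatenate([proj(n,W(q,l))[0]-uv for n,uv,l in obs])
    r=least_squares(f,q0,loss="soft_l1"); return r.x,r.fun.reshape(-1,2)
E
cat > m1.py <<'E'
from h import *
A=lambda u,v:((u+.5)/3.3-.5+170,(v+.5)/3.3-.5+225)
B=lambda u,v:((u+.5)/2.6-.5+420,(v-335+.5)/2.6-.5+150)
C=lambda u,v:((u-300+.5)/1.5-.5+240,(v-335+.5)/1.5-.5+260)
q,r=fit([("top",A(453,34),(.086,.121,.056)),("top",A(758,73),(.086,-.121,.056)),("top",A(737,291),(-.086,-.121,.056)),("top",A(425,254),(-.086,.121,.056)),
 ("top",A(585,239),(-.062,0,.072))],[.4,-.06,0])
print("chest",q,"\n",r)
for n in("top","side"): print(n,proj(n,W(q,[[.086,.121,.056],[.086,-.121,.056],[-.086,-.121,.056],[-.086,.121,.056],[-.062,0,.072]])))
t,r=fit([("top",A(43,36),(.082,.1,.016)),("top",A(295,37),(.082,-.1,.016)),("top",A(292,242),(-.082,-.1,.016)),("top",A(37,242),(-.082,.1,.016))],[.4,.2,0])
print("tray",t,"\n",r)
for nm,uv in dict(a=(166,88),b=(251,88),c=(77,185),d=(249,182)).items():
    p=back("top",A(*uv),.036); print(nm,p, (np.array([[np.cos(t[2]),np.sin(t[2])],[-np.sin(t[2]),np.cos(t[2])]])@(p[:2]-t[:2])))
s,r=fit([("top",B(178,463),(0,0,.274)),("top",B(87,521),(0,0,.004)),("top",B(137,574),(-.096,0,.232)),("top",B(191,370),(.096,0,.232)),
 ("side",C(458,440),(-.096,0,.232)),("side",C(600,458),(.096,0,.232)),("side",C(530,434),(0,0,.274)),("side",C(515,545),(0,0,.004))],[.45,-.3,-.2])
print("stand",s,"\n",r,"\ntip,seat",W(s,[[-.096,0,.232],[-.078,0,.204]]))
e=back("top",A(516,117),.060);b0=back("top",A(717,138),.072);e2=back("top",A(541,121),.066);b1=back("top",A(640,133),.066)
print("eye",e,"handle",e2,b1,"bowl end",b0,"yaw",np.arctan2(*(e-b0)[[1,0]]),np.arctan2(*(e2-b1)[[1,0]]), "len", np.linalg.norm((e-b0)[:2]))
E
python3 m1.py
```

```text
chest [ 0.5174 -0.1101 -0.1078] 
 [[-0.0485  0.0899]
 [-0.1196 -0.2149]
 [-0.1523  0.112 ]
 [-0.0043 -0.3579]
 [ 0.3318  0.364 ]]
top [[306.8757 235.0445]
 [399.2289 246.5578]
 [392.8326 312.9453]
 [298.4351 301.2633]
 [347.2561 297.4398]]
side [[333.0314 268.3427]
 [337.3975 336.1522]
 [266.8856 337.4519]
 [271.2943 269.3106]
 [278.1442 296.7007]]
tray [0.5342 0.2281 0.0176] 
 [[ 0.7103  0.3577]
 [-0.3248  0.0744]
 [-0.355  -0.3158]
 [ 0.0635 -0.0799]]
a [0.5721 0.2272 0.036 ] [ 0.0379 -0.0015]
b [0.5732 0.1601 0.036 ] [ 0.0379 -0.0686]
c [0.4943 0.2931 0.036 ] [-0.0387  0.0657]
d [0.4988 0.159  0.036 ] [-0.0366 -0.0685]
stand [ 0.6708 -0.3975 -0.292 ] 
 [[ 1.4976 -1.889 ]
 [-0.6024 -0.1911]
 [-0.2797 -0.3629]
 [-0.1459 -0.2735]
 [-1.0227  0.5393]
 [-0.3004  0.4349]
 [ 0.0837 -3.3796]
 [-0.7401  0.5776]] 
tip,seat [[ 0.5788 -0.3699  0.232 ]
 [ 0.5961 -0.3751  0.204 ]]
eye [ 0.5508 -0.0494  0.06  ] handle [ 0.5473 -0.0686  0.066 ] [ 0.5392 -0.1455  0.066 ] bowl end [ 0.5357 -0.2044  0.072 ] yaw 1.4735115467878284 1.4660762455567344 len 0.15576321989856418
```

Fits are within about a pixel. The chest is at (0.517,-0.110), yaw -0.108, the tray is at (0.534,0.228), and the hook tip is at (0.579,-0.370). The tool always points down, so I'll lower the flat-held eye over the upward hook tip, with the handle pointing out along stand -x. First move: go above the scoop.

```bash
cat > plan.py <<'E'
import sys
from h import *
# usage: plan.py x y z yawdeg
def plan(x,y,z,yaw):
    s=bot.sense();R=s["ee_rot"];p=s["eef_pos"];cy=np.degrees(np.arctan2(R[1,0],R[0,0]))
    r=(cy-yaw+180)%360-180
    a=np.radians(yaw);d=np.array([x,y,z])-p
    tx=np.cos(a)*d[0]+np.sin(a)*d[1];ty=np.sin(a)*d[0]-np.cos(a)*d[1]
    print("t %.2f"%s["t"],"pos",p,"yaw %.1f"%cy,"w %.3f"%s["width"],"F",s["contact_force"],"| roll %.1f then shift cm [%.2f, %.2f, %.2f]"%(r,tx*100,ty*100,-d[2]*100))
if __name__=="__main__": plan(*map(float,sys.argv[1:]))
E
python3 -m crank '[[1,[0,0,0],6.8],[1,[0,0,0],6.8],[1,[0,0,0],6.8],[1,[0,0,0],6.8],[1,[0,0,0],6.8],[1,[0,0,0],6.8],[1,[0,0,0],6.8],[1,[0,0,0],6.8],[1,[0,0,0],6.8],[1,[0,0,0],6.8]]'
python3 -m crank '[[1,[0,0,0],6.8],[1,[2.04,2.95,0],0],[1,[2.04,2.95,0],0],[1,[2.04,2.95,0],0],[1,[2.04,2.95,0],0],[1,[2.04,2.95,0],0],[1,[2.04,2.95,0],0],[1,[2.04,2.95,0],0],[1,[2.04,2.95,0],0],[1,[2.04,2.95,0],0]]'
python3 -m crank '[[1,[2.04,2.95,0],0],[1,[2.04,2.95,0],0],[1,[2.04,2.95,0],0],[1,[2.04,2.95,0],0],[1,[2.04,2.95,0],0],[1,[2.04,2.95,0],0],[1,[2.04,2.95,0],0],[1,[2.04,2.95,0],0],[1,[2.04,2.95,0],0],[1,[2.04,2.95,0],0]]'
python3 -m crank '[[1,[2.04,2.95,0],0],[1,[0,0,0],0],[1,[0,0,0],0],[1,[0,0,0],0]]'
python3 plan.py .543 -.116 .226 -5.9
```

```text
t: 0.93
eef_pos: [0.1976, 0.5131, 0.404]
ee_rot: [[1.0, 0.01, -0.0], [0.01, -1.0, -0.001], [-0.0, 0.001, -1.0]]
contact_force: [-1.0, -0.3, 0.3]
width: 1.001
t: 1.77
eef_pos: [0.3535, 0.2285, 0.4044]
ee_rot: [[0.995, -0.102, -0.001], [-0.102, -0.995, -0.0], [-0.001, 0.0, -1.0]]
contact_force: [1.2, 1.0, 0.2]
width: 1.0
t: 2.6
eef_pos: [0.5264, -0.0853, 0.4042]
ee_rot: [[0.995, -0.102, -0.001], [-0.102, -0.995, 0.0], [-0.001, -0.0, -1.0]]
contact_force: [0.3, -0.1, 0.7]
width: 1.004
t: 2.93
eef_pos: [0.5431, -0.1149, 0.404]
ee_rot: [[0.995, -0.102, -0.002], [-0.102, -0.995, 0.001], [-0.002, -0.001, -1.0]]
contact_force: [-0.6, 0.2, 0.4]
width: 1.002
t 2.93 pos [ 0.5431 -0.1149  0.404 ] yaw -5.9 w 1.002 F [-0.6091  0.1795  0.4136] | roll 0.0 then shift cm [0.00, 0.11, 17.80]
```

```bash

python3 -m crank '[[1,[0,0.11,2.1],0],[1,[0,0,2.1],0],[1,[0,0,2.1],0],[1,[0,0,2.1],0],[1,[0,0,2.1],0],[1,[0,0,2.1],0],[1,[0,0,2.1],0],[1,[0,0,2.1],0],[1,[0,0,0.5],0],[1,[0,0,0.4],0]]' 40
python3 -m crank '[[1,[0,0,0],0],[-1,[0,0,0],0],[-1,[0,0,0],0],[-1,[0,0,0],0],[-1,[0,0,0],0],[-1,[0,0,0],0],[-1,[0,0,0],0],[-1,[0,0,0],0],[-1,[0,0,0],0],[-1,[0,0,0],0]]' 40
python3 plan.py .543 -.116 .226 -5.9
```

```text
t: 3.77
eef_pos: [0.5427, -0.1142, 0.2268]
ee_rot: [[0.995, -0.099, -0.002], [-0.099, -0.995, 0.002], [-0.003, -0.002, -1.0]]
contact_force: [-0.2, -0.1, 0.2]
width: 1.002
t: 4.6
eef_pos: [0.5434, -0.1166, 0.2282]
ee_rot: [[0.995, -0.102, 0.001], [-0.102, -0.995, -0.0], [0.001, 0.0, -1.0]]
contact_force: [-0.4, 0.2, 4.1]
width: 0.173
t 4.60 pos [ 0.5434 -0.1166  0.2282] yaw -5.9 w 0.173 F [-0.4449  0.2048  4.1009] | roll 0.0 then shift cm [-0.05, -0.06, 0.22]
```

```bash

python3 -m crank '[[-1,[0,0,-0.5],0],[-1,[0,0,-1],0],[-1,[0,0,-2],0],[-1,[0,0,-2],0],[-1,[0,0,-2],0],[-1,[0,0,-2.5],0],[-1,[0,0,-2.5],0],[-1,[0,0,-2.5],0],[-1,[0,0,-2.5],0],[-1,[0,0,0],0]]'
python3 -m crank '[[-1,[0,0,-2],0],[-1,[0,0,0],0],[-1,[0,0,0],0]]'
python3 - <<'E'
from h import *
t=capture("top");s=capture("side")
a=cv2.resize(t[150:330,290:530],None,fx=1.6,fy=1.6,interpolation=cv2.INTER_CUBIC)
b=cv2.resize(s[130:430,240:460],None,fx=1.6,fy=1.6,interpolation=cv2.INTER_CUBIC)
o=np.zeros((480,740,3),np.uint8);o[:288,:384]=a;o[:480,386:738]=b
cv2.imwrite("pics/c2.png",o)
import plan;plan.plan(.543,-.116,.226,-5.9)
E
```

```text
t: 5.43
eef_pos: [0.5442, -0.1177, 0.4086]
ee_rot: [[0.995, -0.102, 0.01], [-0.102, -0.995, -0.002], [0.01, 0.001, -1.0]]
contact_force: [0.4, -0.6, 0.3]
width: 0.171
t: 5.68
eef_pos: [0.5432, -0.1168, 0.4232]
ee_rot: [[0.995, -0.102, 0.002], [-0.102, -0.995, -0.0], [0.002, 0.0, -1.0]]
contact_force: [0.1, -0.3, -0.5]
width: 0.176
t 5.78 pos [ 0.5428 -0.1163  0.4216] yaw -5.9 w 0.176 F [-0.1874 -0.5877 -1.1949] | roll 0.0 then shift cm [0.02, -0.03, 19.56]
```

View pics/c2.png

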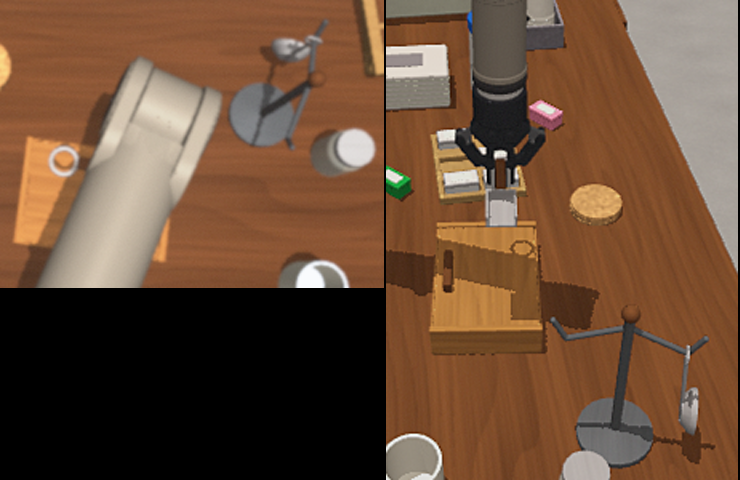

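The scoop is held level with its bowl toward the side camera; the eye is at top pixel ≈(329.8,249.8). Next I turn it to the stand's direction and rise a little.

```bash

python3 - <<'E'
from h import *
s=bot.sense();e=back("top",(329.8,249.8),.251);d=e-s["eef_pos"];print(e,"in tool",s["ee_rot"].T@d)
E
python3 -m crank '[[-1,[0,0,-0.3],6.72],[-1,[0,0,-0.3],6.72],[-1,[0,0,-0.3],6.72],[-1,[0,0,-0.3],6.72],[-1,[0,0,-0.3],6.72],[-1,[0,0,-0.3],6.72],[-1,[0,0,-0.3],6.72],[-1,[0,0,0],6.72],[-1,[0,0,0],6.72],[-1,[0,0,0],6.72]]'
python3 -m crank '[[-1,[0,0,0],6.72],[-1,[0,0,0],6.72],[-1,[0,0,0],6.72],[-1,[0,0,0],6.72],[-1,[0,0,0],6.72],[-1,[0,0,0],0],[-1,[0,0,0],0]]'
python3 plan.py .5165 -.3512 .445 -106.7
```

```text
[ 0.5514 -0.0496  0.251 ] in tool [ 0.002  -0.0672  0.1706]
t: 6.62
eef_pos: [0.5429, -0.1163, 0.4423]
ee_rot: [[0.285, -0.958, -0.002], [-0.958, -0.285, 0.0], [-0.001, 0.002, -1.0]]
contact_force: [-0.6, -0.6, -1.6]
width: 0.171
t: 7.2
eef_pos: [0.543, -0.1162, 0.4425]
ee_rot: [[-0.284, -0.959, -0.002], [-0.959, 0.284, -0.0], [0.001, 0.002, -1.0]]
contact_force: [0.6, 0.7, -0.3]
width: 0.17
t 7.20 pos [ 0.543  -0.1162  0.4425] yaw -106.5 w 0.170 F [ 0.5581  0.722  -0.2744] | roll 0.2 then shift cm [23.27, -4.21, -0.25]
```

```bash

python3 -m crank '[[-1,[1.92,-0.35,0],0],[-1,[1.92,-0.35,0],0],[-1,[1.92,-0.35,0],0],[-1,[1.92,-0.35,0],0],[-1,[1.92,-0.35,0],0],[-1,[1.92,-0.35,0],0],[-1,[1.92,-0.35,0],0],[-1,[1.92,-0.35,0],0],[-1,[1.92,-0.35,0],0],[-1,[1.92,-0.35,0],0]]'
python3 -m crank '[[-1,[1.92,-0.35,0],0],[-1,[1.92,-0.35,0],0],[-1,[0,0,0],0],[-1,[0,0,0],0],[-1,[0,0,0],0]]'
python3 - <<'E'
from h import *
import plan;plan.plan(.5169,-.3493,.445,-106.7)
t=capture("top");s=capture("side")
a=cv2.resize(t[150:290,410:530],None,fx=3,fy=3,interpolation=cv2.INTER_CUBIC)
b=cv2.resize(s[220:420,280:440],None,fx=2.7,fy=2.7,interpolation=cv2.INTER_CUBIC)
o=np.zeros((540,800,3),np.uint8);o[:420,:360]=a;o[:540,365:797]=b
cv2.imwrite("pics/c3.png",o)
st=[.6708,-.3975,-.292]
for n in("top","side"):print(n,proj(n,W(st,[[-.094,0,.271],[-.096,0,.232],[-.078,0,.2]])))
E
```

```text
t: 8.03
eef_pos: [0.5214, -0.3113, 0.4431]
ee_rot: [[-0.284, -0.959, -0.0], [-0.959, 0.284, 0.001], [-0.001, 0.001, -1.0]]
contact_force: [0.4, 0.4, -0.8]
width: 0.174
t: 8.45
eef_pos: [0.5176, -0.3487, 0.4433]
ee_rot: [[-0.285, -0.958, 0.0], [-0.958, 0.285, 0.002], [-0.002, 0.0, -1.0]]
contact_force: [-0.0, 1.0, -0.9]
width: 0.177
t 8.45 pos [ 0.5176 -0.3487  0.4433] yaw -106.6 w 0.177 F [-0.0236  1.0391 -0.8592] | roll 0.1 then shift cm [0.07, 0.05, -0.17]
top [[478.4688 237.5995]
 [472.0988 241.2322]
 [469.3409 236.0342]]
side [[345.7884 317.6894]
 [344.1653 330.3658]
 [352.2786 341.5202]]
```

View pics/c3.png

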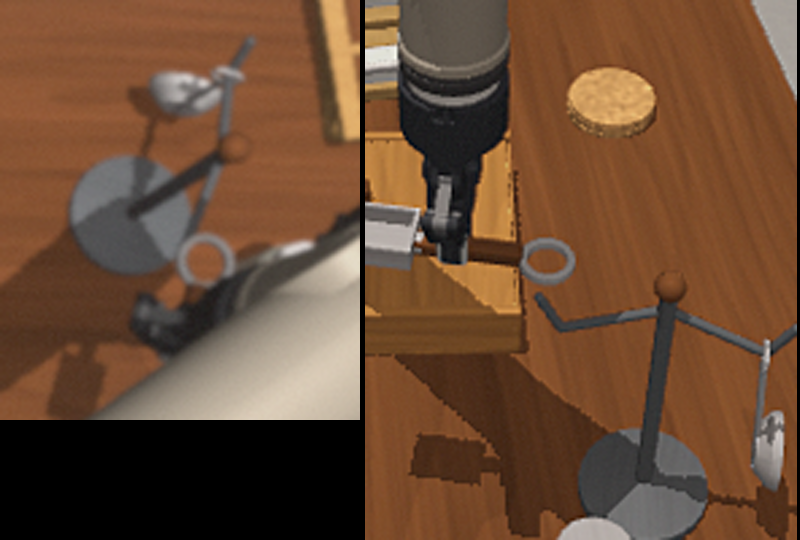

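The eye is at top ≈(478.3,237) and side ≈(347,316.4), directly above the tip as predicted, within 2 mm. I'll lower it over the tip in small steps.

```bash

python3 -m crank '[[-1,[0.05,0.15,0.5],0],[-1,[0,0,0.6],0],[-1,[0,0,0.6],0],[-1,[0,0,0.6],0],[-1,[0,0,0.6],0],[-1,[0,0,0.6],0],[-1,[0,0,0.6],0],[-1,[0,0,0.4],0],[-1,[0,0,0],0],[-1,[0,0,0],0]]' 30
python3 -m crank '[[-1,[0,-0.2,0.3],0],[-1,[0,-0.2,0.3],0],[-1,[0,0,0.3],0],[-1,[0,0,0.2],0],[-1,[0,0,0],0],[-1,[0,0,0],0]]'
python3 - <<'E'
from h import *
import plan;plan.plan(.5169,-.3493,.38,-106.7)
s=capture("side")
b=cv2.resize(s[260:400,280:420],None,fx=4,fy=4,interpolation=cv2.INTER_CUBIC)
cv2.imwrite("pics/c4.png",b)
E
```

```text
t: 9.38
eef_pos: [0.5157, -0.3493, 0.3984]
ee_rot: [[-0.287, -0.958, -0.0], [-0.958, 0.287, 0.0], [-0.0, 0.0, -1.0]]
contact_force: [0.3, -0.2, -0.9]
width: 0.174
t: 9.88
eef_pos: [0.5195, -0.3504, 0.3875]
ee_rot: [[-0.287, -0.958, -0.0], [-0.958, 0.287, 0.0], [-0.0, 0.0, -1.0]]
contact_force: [0.3, 0.2, -0.3]
width: 0.175
t 9.88 pos [ 0.5195 -0.3504  0.3875] yaw -106.7 w 0.175 F [ 0.315   0.205  -0.2573] | roll 0.0 then shift cm [-0.03, 0.28, 0.75]
```

View pics/c4.png

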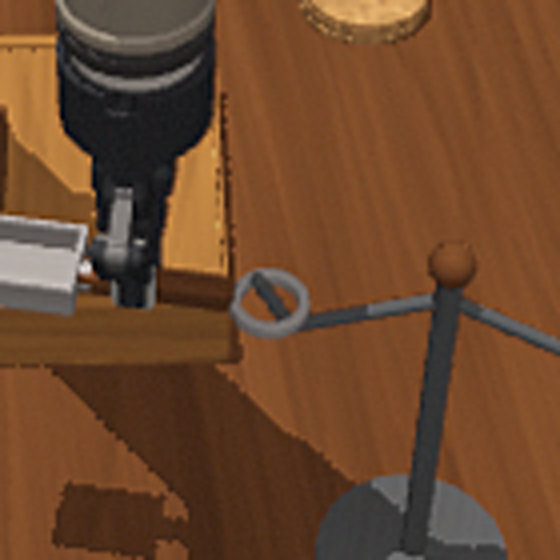

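The hook tip is inside the ring (side crop ≈(270,295)). I'll tilt the scoop down about the hook in an arc with a light grip, watching the force.

```bash

python3 -m crank '[[-1,[0,0,0.4],0],[-1,[0,0,0.4],0],[-1,[0,-0.05,0.68],0],[-1,[0,-0.1,0.68],0],[-1,[0,-0.15,0.67],0],[-1,[0,-0.2,0.66],0],[-1,[0,0,0],0]]' 20
python3 -m crank '[[-1,[0,-0.25,0.65],0],[-1,[0,-0.3,0.63],0],[-1,[0,-0.35,0.6],0],[-1,[0,-0.35,0.5],0],[-1,[0,0,0],0],[-1,[0,0,0],0]]'
python3 - <<'E'
from h import *
import plan;plan.plan(.5169,-.3493,.38,-106.7)
s=capture("side")
b=cv2.resize(s[260:400,280:420],None,fx=4,fy=4,interpolation=cv2.INTER_CUBIC)
cv2.imwrite("pics/c5.png",b)
E
```

```text
t: 10.52
eef_pos: [0.5247, -0.3517, 0.3509]
ee_rot: [[-0.287, -0.958, -0.001], [-0.958, 0.287, 0.001], [-0.0, 0.001, -1.0]]
contact_force: [-2.4, -0.0, 1.8]
width: 0.177
t: 11.02
eef_pos: [0.537, -0.3552, 0.3283]
ee_rot: [[-0.286, -0.958, 0.0], [-0.958, 0.286, 0.0], [-0.0, 0.0, -1.0]]
contact_force: [-0.9, 0.3, 1.5]
width: 0.175
t 11.02 pos [ 0.537  -0.3552  0.3283] yaw -106.6 w 0.175 F [-0.8506  0.2596  1.5274] | roll 0.1 then shift cm [0.02, 2.09, -5.17]
```

View pics/c5.png

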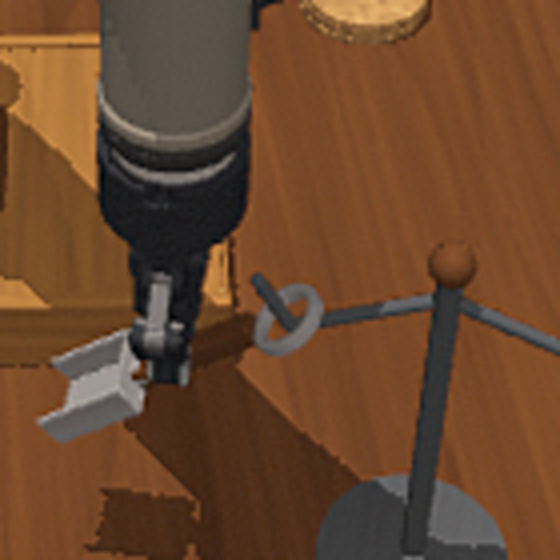

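The tilt works: the ring is threaded on the wire. Releasing, then backing away.

```bash

python3 -m crank '[[1,[0,0,0],0],[1,[0,0,0],0],[1,[0,0,0],0],[1,[0,0,0],0],[1,[0,0,0],0],[1,[0,0,0],0],[1,[0,0.5,0],0],[1,[0,1,0],0],[1,[0,1,0],0],[1,[0,1,0],0]]'
python3 -m crank '[[1,[0,1.5,0],0],[1,[0,1.5,0],0],[1,[0,1.5,-1],0],[1,[0,0,-3],0],[1,[0,0,-3],0],[1,[0,0,-3],0],[1,[0,0,-2],0],[1,[0,0,0],0],[1,[0,0,0],0]]'
python3 - <<'E'
from h import *
import plan;plan.plan(.5169,-.3493,.38,-106.7)
s=capture("side");cv2.imwrite("pics/s6.png",s)
b=cv2.resize(s[150:430,200:460],None,fx=2,fy=2,interpolation=cv2.INTER_CUBIC)
cv2.imwrite("pics/c6.png",b)
E
```

```text
t: 11.9
eef_pos: [0.502, -0.3453, 0.3289]
ee_rot: [[-0.287, -0.958, -0.0], [-0.958, 0.287, 0.0], [-0.0, 0.0, -1.0]]
contact_force: [0.0, 0.9, -1.0]
width: 0.999
t: 12.65
eef_pos: [0.4592, -0.333, 0.4502]
ee_rot: [[-0.287, -0.958, 0.002], [-0.958, 0.287, -0.001], [0.0, -0.003, -1.0]]
contact_force: [0.5, -0.7, -0.6]
width: 0.998
t 12.65 pos [ 0.4592 -0.333   0.4502] yaw -106.7 w 0.998 F [ 0.4546 -0.7417 -0.5825] | roll 0.0 then shift cm [-0.10, -6.00, 7.02]
```

View pics/c6.png

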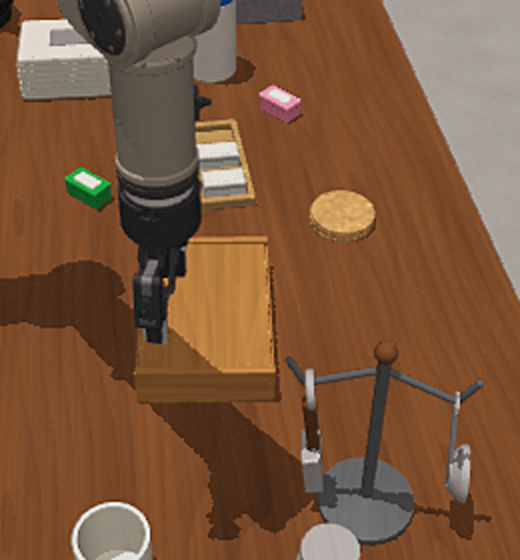

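The scoop hangs on the free hook (side crop ≈(312,430)). Now the cover: shut the fingers and go in front of the bar.

```bash
python3 plan.py .413 -.0988 .26 -96.2
```

```text
t 12.70 pos [ 0.4593 -0.3325  0.4488] yaw -106.7 w 1.001 F [ 0.1915 -0.2644 -1.5687] | roll -10.5 then shift cm [-22.73, 7.12, 18.88]
```

```bash

python3 -m crank '[[-1,[0,0,0],-5.25],[-1,[0,0,0],-5.25],[-1,[-2.84,0.89,0],0],[-1,[-2.84,0.89,0],0],[-1,[-2.84,0.89,0],0],[-1,[-2.84,0.89,0],0],[-1,[-2.84,0.89,0],0],[-1,[-2.84,0.89,0],0],[-1,[-2.84,0.89,0],0],[-1,[-2.84,0.89,0],0]]' 30
python3 -m crank '[[-1,[0,0,2.5],0],[-1,[0,0,3],0],[-1,[0,0,3],0],[-1,[0,0,3],0],[-1,[0,0,3],0],[-1,[0,0,3],0],[-1,[0,0,1.4],0],[-1,[0,0,0],0],[-1,[0,0,0],0]]'
python3 plan.py .413 -.0988 .231 -96.2
```

```text
t: 13.53
eef_pos: [0.4123, -0.0971, 0.4471]
ee_rot: [[-0.107, -0.994, -0.004], [-0.994, 0.107, -0.001], [0.001, 0.004, -1.0]]
contact_force: [-0.3, 1.0, -0.2]
width: -0.002
t: 14.28
eef_pos: [0.4122, -0.0988, 0.2588]
ee_rot: [[-0.108, -0.994, -0.004], [-0.994, 0.108, -0.0], [0.001, 0.004, -1.0]]
contact_force: [1.1, 0.3, 0.3]
width: 0.001
t 14.28 pos [ 0.4122 -0.0988  0.2588] yaw -96.2 w 0.001 F [1.0995 0.3463 0.2754] | roll -0.0 then shift cm [-0.01, -0.08, 2.78]
```

```bash

python3 -m crank '[[-1,[0,0,1.4],0],[-1,[0,0,1.3],0],[-1,[0,-1,0],0],[-1,[0,-1,0],0],[-1,[0,-1,0],0],[-1,[0,-1.5,0],0],[-1,[0,-1.5,0],0],[-1,[0,-1.5,0],0],[-1,[0,-1.5,0],0],[-1,[0,-1.5,0],0]]'
python3 -m crank '[[-1,[0,-1.5,0],0],[-1,[0,-1.5,0],0],[-1,[0,-1.5,0],0],[-1,[0,-1,0],0],[-1,[0,-1,0],0],[-1,[0,-0.5,0],0],[-1,[0,0,0],0],[-1,[0,0,0],0]]'
python3 - <<'E'
from h import *
import plan;plan.plan(.413,-.0988,.231,-96.2)
s=capture("side");t=capture("top")
cv2.imwrite("pics/s7.png",s)
a=cv2.resize(t[200:330,170:410],None,fx=2.5,fy=2.5,interpolation=cv2.INTER_CUBIC)
b=cv2.resize(s[195:365,230:400],None,fx=1.6,fy=1.6,interpolation=cv2.INTER_CUBIC)
o=np.zeros((600,600,3),np.uint8);o[:325]=a;o[326:598,:272]=b
cv2.imwrite("pics/c7.png",o)
E
```

```text
t: 15.12
eef_pos: [0.5192, -0.1105, 0.2342]
ee_rot: [[-0.106, -0.994, 0.0], [-0.994, 0.106, -0.001], [0.001, -0.0, -1.0]]
contact_force: [-3.0, -0.4, 1.1]
width: 0.004
t: 15.78
eef_pos: [0.5882, -0.1176, 0.2338]
ee_rot: [[-0.106, -0.994, 0.002], [-0.994, 0.106, -0.0], [0.0, -0.002, -1.0]]
contact_force: [-0.1, -0.2, -0.8]
width: -0.001
t 15.78 pos [ 0.5882 -0.1176  0.2338] yaw -96.1 w -0.001 F [-0.081  -0.2081 -0.8054] | roll 0.1 then shift cm [0.03, 17.62, 0.28]
```

View pics/c7.png

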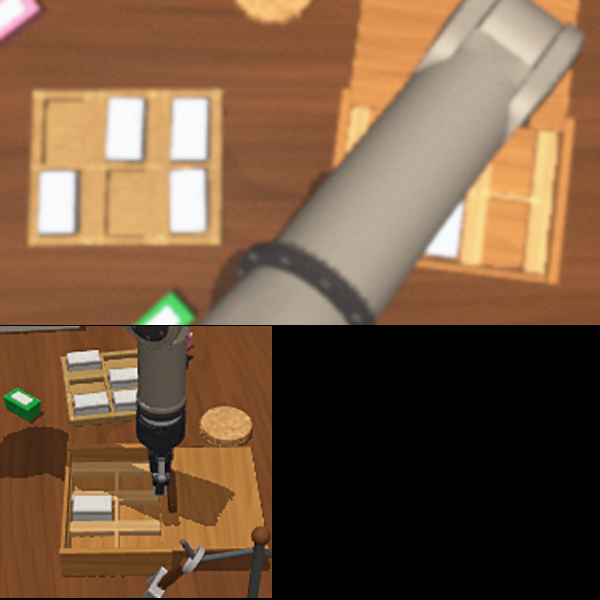

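The cover is nearly fully back and the old tin is in the front middle pocket. The scoop looks tilted, so it is either swinging or was knocked. I'll push a bit further and look again.

```bash

python3 -m crank '[[-1,[0,-0.4,0],0],[-1,[0,-0.4,0],0],[-1,[0,-0.2,0],0],[-1,[0,0,0],0],[-1,[0,0,0],0],[-1,[0,0,0],0]]'
python3 - <<'E'
from h import *
import plan;plan.plan(.413,-.0988,.231,-96.2)
s=capture("side")
cv2.imwrite("pics/s8.png",s);p=cv2.imread("pics/s7.png")
f=lambda s:cv2.resize(s[230:430,260:420],None,fx=2.45,fy=2.45,interpolation=cv2.INTER_CUBIC)
cv2.imwrite("pics/c8.png",np.hstack([f(p),f(s)]))
print(proj("side",W([.5174,-.1101,-.1078],[[.083,.114,.052],[.083,-.114,.052],[.103,0,.072],[.247,-.114,.052]])))
E
```

```text
t: 16.38
eef_pos: [0.5974, -0.1188, 0.233]
ee_rot: [[-0.107, -0.994, 0.001], [-0.994, 0.107, -0.0], [0.0, -0.001, -1.0]]
contact_force: [-0.7, -0.3, -0.3]
width: 0.002
t 16.38 pos [ 0.5974 -0.1188  0.233 ] yaw -96.2 w 0.002 F [-0.739  -0.2861 -0.3153] | roll 0.0 then shift cm [0.00, 18.55, 0.20]
[[332.0373 271.1178]
 [335.9971 334.9867]
 [341.7339 295.6202]
 [402.4559 333.7632]]
```

View pics/c8.png

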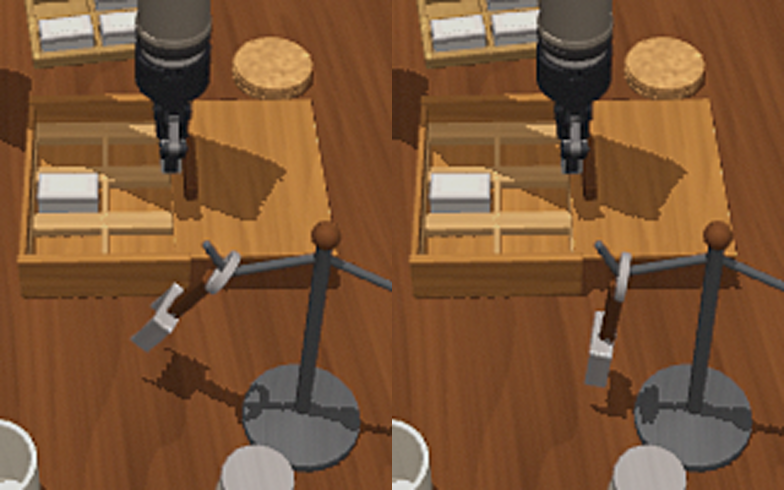

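It was only pendulum swing: in the later frame the scoop hangs nearly vertical at (608,320). The cover is at ≈0.162 m. Next: back off, raise, and detect the tins with code before each grasp.

```bash
cat > det.py <<'E'
from h import *
from plan import plan
def tins(z=.036,save=None):
    t=capture("top")
    if save: cv2.imwrite(save,t)
    hsv=cv2.cvtColor(t,cv2.COLOR_BGR2HSV)
    m=((hsv[...,2]>185)&(hsv[...,1]<40)).astype(np.uint8)
    m[:200]=0;m[335:]=0;m[:,:145]=0;m[:,420:]=0
    out=[]
    for c in cv2.findContours(m,cv2.RETR_EXTERNAL,cv2.CHAIN_APPROX_NONE)[0]:
        if cv2.contourArea(c)<120: continue
        w=np.array([back("top",p[0],z)[:2] for p in c],np.float32)*1000
        (cx,cy),(a,b),an=cv2.minAreaRect(w)
        if a<b: an+=90
        an=(an+90)%180-90
        out.append((cx/1000,cy/1000,max(a,b),min(a,b),an)); print("tin x %.4f y %.4f size %.0fx%.0f yaw %.1f"%out[-1])
    return out
def pocket(px,py,z): p=W([.5174,-.1101,-.1078],[px,py,z])[0]; return p
if __name__=="__main__":
    tins(); tz=pocket(0,0,0)
    print(proj("side",[pocket(-.04,y,.038) for y in(-.068,0,.068)]))
    for y in(-.068,0,.068):print(pocket(.04,y,.194),pocket(-.04,y,.194))
E
python3 -m crank '[[-1,[0,1.5,0],0],[-1,[0,1.5,-2],0],[-1,[0,0,-3],0],[-1,[0,0,-3],0],[0.2,[0,0,-3],0],[0.2,[0,0,-2],0],[0.2,[0,0,0],0],[0.2,[0,0,0],0],[0.2,[0,0,0],0]]'
python3 det.py; python3 plan.py .4988 .159 .25 -89
```

```text
t: 17.18
eef_pos: [0.5671, -0.1153, 0.3622]
ee_rot: [[-0.107, -0.994, -0.001], [-0.994, 0.107, 0.001], [-0.001, 0.001, -1.0]]
contact_force: [0.1, -0.4, -0.5]
width: 0.599
tin x 0.4983 y 0.1606 size 63x34 yaw 2.0
tin x 0.4953 y 0.2957 size 65x36 yaw 3.0
tin x 0.5742 y 0.1616 size 63x37 yaw 1.0
tin x 0.5730 y 0.2292 size 63x37 yaw 1.0
tin x 0.6826 y -0.2025 size 76x25 yaw 55.7
[[286.5579 325.3082]
 [287.1383 305.5241]
 [287.6772 287.1517]]
[ 0.5499 -0.182   0.194 ] [ 0.4703 -0.1734  0.194 ]
[ 0.5572 -0.1144  0.194 ] [ 0.4776 -0.1058  0.194 ]
[ 0.5645 -0.0468  0.194 ] [ 0.4849 -0.0382  0.194 ]
t 17.23 pos [ 0.567  -0.1152  0.3616] yaw -96.2 w 0.604 F [0.1819 0.4723 0.219 ] | roll -7.2 then shift cm [-27.53, 6.34, 11.16]
```

Old tin confirmed in the front y=0 pocket, and the 4 new tins are at sane positions and sizes. Picking tin d at (0.4985,0.160).

```bash

python3 -m crank '[[0.2,[0,0,0],-3.6],[0.2,[0,0,0],-3.6],[0.2,[-3.45,0.8,0],0],[0.2,[-3.45,0.8,0],0],[0.2,[-3.45,0.8,0],0],[0.2,[-3.45,0.8,0],0],[0.2,[-3.45,0.8,0],0],[0.2,[-3.45,0.8,0],0],[0.2,[-3.45,0.8,0],0],[0.2,[-3.45,0.8,0],0]]' 40
python3 -m crank '[[0.2,[0,0,2],0],[0.2,[0,0,3],0],[0.2,[0,0,3],0],[0.2,[0,0,3],0],[0.2,[0,0,2],0],[0.2,[0,0,0],0],[0.2,[0,0,0],0]]'
python3 plan.py .4985 .160 .191 -89
```

```text
t: 18.07
eef_pos: [0.4971, 0.161, 0.3616]
ee_rot: [[0.018, -1.0, -0.003], [-1.0, -0.018, -0.001], [0.001, 0.003, -1.0]]
contact_force: [0.6, -0.4, 0.1]
width: 0.6
t: 18.65
eef_pos: [0.4975, 0.1589, 0.2314]
ee_rot: [[0.017, -1.0, -0.004], [-1.0, -0.017, -0.002], [0.002, 0.004, -1.0]]
contact_force: [0.5, -0.6, -0.0]
width: 0.602
t 18.65 pos [0.4975 0.1589 0.2314] yaw -89.0 w 0.602 F [ 0.5484 -0.6226 -0.0123] | roll 0.0 then shift cm [-0.11, -0.10, 4.04]
```

```bash

python3 -m crank '[[0.2,[-0.1,-0.1,1.5],0],[0.2,[0,0,1.5],0],[0.2,[0,0,1],0],[0.2,[0,0,0],0],[-1,[0,0,0],0],[-1,[0,0,0],0],[-1,[0,0,0],0],[-1,[0,0,0],0],[-1,[0,0,0],0],[-1,[0,0,0],0]]' 40
python3 plan.py .4985 .160 .191 -89
python3 -m crank '[[-1,[0,0,-1],0],[-1,[0,0,-2],0],[-1,[0,0,-3],0],[-1,[0,0,-3],0],[-1,[0,0,-2],0],[-1,[0,0,0],0],[-1,[0,0,0],0]]'
python3 plan.py .5499 -.182 .194 -96.2
```

```text
t: 19.48
eef_pos: [0.5001, 0.1602, 0.1941]
ee_rot: [[0.018, -1.0, 0.002], [-1.0, -0.018, 0.001], [-0.001, -0.002, -1.0]]
contact_force: [-0.4, -0.8, 5.7]
width: 0.411
t 19.48 pos [0.5001 0.1602 0.1941] yaw -89.0 w 0.411 F [-0.3989 -0.8172  5.6694] | roll 0.0 then shift cm [0.02, 0.16, 0.31]
t: 20.07
eef_pos: [0.4996, 0.1602, 0.3042]
ee_rot: [[0.018, -1.0, 0.002], [-1.0, -0.018, 0.001], [-0.001, -0.002, -1.0]]
contact_force: [0.4, -0.1, -1.3]
width: 0.414
t 20.07 pos [0.4996 0.1602 0.3042] yaw -89.0 w 0.414 F [ 0.4495 -0.0724 -1.3414] | roll 7.2 then shift cm [33.48, -8.69, 11.02]
```

```bash

python3 -m crank '[[-1,[0,0,0],3.6],[-1,[0,0,0],3.6],[-1,[3.05,-0.79,0],0],[-1,[3.05,-0.79,0],0],[-1,[3.05,-0.79,0],0],[-1,[3.05,-0.79,0],0],[-1,[3.05,-0.79,0],0],[-1,[3.05,-0.79,0],0],[-1,[3.05,-0.79,0],0],[-1,[3.05,-0.79,0],0]]'
python3 -m crank '[[-1,[3.05,-0.79,0],0],[-1,[3.05,-0.79,0],0],[-1,[3.05,-0.79,0],0],[-1,[0,0,2],0],[-1,[0,0,2],0],[-1,[0,0,1],0],[-1,[0,0,0],0],[-1,[0,0,0],0]]'
python3 plan.py .5499 -.182 .197 -96.2
```

```text
t: 20.9
eef_pos: [0.5352, -0.0902, 0.3012]
ee_rot: [[-0.107, -0.994, -0.004], [-0.994, 0.107, 0.001], [-0.0, 0.004, -1.0]]
contact_force: [0.4, -0.3, -0.8]
width: 0.41
t: 21.57
eef_pos: [0.5494, -0.1818, 0.2517]
ee_rot: [[-0.107, -0.994, -0.003], [-0.994, 0.107, 0.001], [-0.001, 0.003, -1.0]]
contact_force: [-0.4, -0.2, -0.2]
width: 0.41
t 21.57 pos [ 0.5494 -0.1818  0.2517] yaw -96.1 w 0.410 F [-0.3529 -0.2367 -0.2448] | roll 0.1 then shift cm [0.01, -0.05, 5.47]
```

Aligned to within 1 mm of the back y=-68 pocket. Lowering, releasing, lifting.

```bash

python3 -m crank '[[-1,[0,0,1.5],0],[-1,[0,0,1.5],0],[-1,[0,0,1],0],[-1,[0,0,0.7],0],[-1,[0,0,0.7],0],[-1,[0,0,0],0],[-1,[0,0,0],0]]'
python3 plan.py .5499 -.182 .197 -96.2
python3 -m crank '[[0.2,[0,0,0],0],[0.2,[0,0,0],0],[0.2,[0,0,0],0],[0.2,[0,0,-1],0],[0.2,[0,0,-3],0],[0.2,[0,0,-3],0],[0.2,[0,0,-3],0],[0.2,[0,0,0],0],[0.2,[0,0,0],0]]'
python3 - <<'E'
from det import *
o=tins(save="pics/t9.png")
plan(.5742,.1616,.25,-89)
E
```

```text
t: 22.15
eef_pos: [0.5499, -0.1827, 0.1992]
ee_rot: [[-0.107, -0.994, 0.0], [-0.994, 0.107, -0.0], [0.0, -0.0, -1.0]]
contact_force: [-0.5, -0.3, -0.2]
width: 0.412
t 22.15 pos [ 0.5499 -0.1827  0.1992] yaw -96.2 w 0.412 F [-0.5162 -0.2699 -0.1849] | roll 0.0 then shift cm [-0.07, 0.01, 0.22]
t: 22.9
eef_pos: [0.5504, -0.1836, 0.3021]
ee_rot: [[-0.108, -0.994, 0.006], [-0.994, 0.108, -0.002], [0.001, -0.006, -1.0]]
contact_force: [-0.5, 0.3, -0.0]
width: 0.599
tin x 0.4951 y 0.2956 size 65x36 yaw 3.0
tin x 0.5742 y 0.1615 size 63x37 yaw 1.0
tin x 0.5730 y 0.2292 size 63x36 yaw 1.0
t 22.95 pos [ 0.5498 -0.1829  0.3001] yaw -96.2 w 0.600 F [-0.1495 -0.1741 -0.0839] | roll -7.2 then shift cm [-34.40, -3.04, 5.01]
```

```bash

python3 -m crank '[[0.2,[0,0,0],-3.6],[0.2,[0,0,0],-3.6],[0.2,[-3.13,-0.28,0],0],[0.2,[-3.13,-0.28,0],0],[0.2,[-3.13,-0.28,0],0],[0.2,[-3.13,-0.28,0],0],[0.2,[-3.13,-0.28,0],0],[0.2,[-3.13,-0.28,0],0],[0.2,[-3.13,-0.28,0],0],[0.2,[-3.13,-0.28,0],0]]'
python3 -m crank '[[0.2,[-3.13,-0.28,0],0],[0.2,[-3.13,-0.28,0],0],[0.2,[-3.13,-0.28,0],0],[0.2,[0,0,2],0],[0.2,[0,0,3],0],[0.2,[0,0,2],0],[0.2,[0,0,0],0],[0.2,[0,0,0],0]]'
python3 plan.py .574 .1610 .197 -89
```

```text
t: 23.78
eef_pos: [0.5668, 0.0699, 0.2975]
ee_rot: [[0.018, -1.0, -0.003], [-1.0, -0.018, -0.0], [0.0, 0.003, -1.0]]
contact_force: [0.4, 0.3, 0.3]
width: 0.598
t: 24.45
eef_pos: [0.5733, 0.1621, 0.2271]
ee_rot: [[0.018, -1.0, -0.005], [-1.0, -0.018, -0.001], [0.001, 0.005, -1.0]]
contact_force: [0.8, -0.1, 0.9]
width: 0.595
t 24.45 pos [0.5733 0.1621 0.2271] yaw -89.0 w 0.595 F [ 0.8006 -0.0596  0.8697] | roll 0.0 then shift cm [0.11, -0.07, 3.01]
```

```bash

python3 -m crank '[[0.2,[0.1,-0.07,1.5],0],[0.2,[0,0,1],0],[0.2,[0,0,0.5],0],[0.2,[0,0,0],0],[-1,[0,0,0],0],[-1,[0,0,0],0],[-1,[0,0,0],0],[-1,[0,0,0],0],[-1,[0,0,0],0],[-1,[0,0,0],0]]' 40
python3 -m crank '[[-1,[0,0,-1],0],[-1,[0,0,-2],0],[-1,[0,0,-3],0],[-1,[0,0,-3],0],[-1,[0,0,-2],0],[-1,[0,0,0],0],[-1,[0,0,0],0]]'
python3 plan.py .5572 -.1144 .199 -96.2
```

```text
t: 25.28
eef_pos: [0.5755, 0.1611, 0.1999]
ee_rot: [[0.018, -1.0, 0.002], [-1.0, -0.018, 0.0], [-0.0, -0.002, -1.0]]
contact_force: [0.2, 0.8, 3.6]
width: 0.409
t: 25.87
eef_pos: [0.5753, 0.161, 0.3103]
ee_rot: [[0.018, -1.0, 0.002], [-1.0, -0.018, 0.001], [-0.001, -0.002, -1.0]]
contact_force: [0.6, -0.5, -2.6]
width: 0.406
t 25.87 pos [0.5753 0.161  0.3103] yaw -89.0 w 0.406 F [ 0.6268 -0.5054 -2.598 ] | roll 7.2 then shift cm [27.57, -1.17, 11.13]
```

```bash

python3 -m crank '[[-1,[0,0,0],3.6],[-1,[0,0,0],3.6],[-1,[3.06,-0.13,0],0],[-1,[3.06,-0.13,0],0],[-1,[3.06,-0.13,0],0],[-1,[3.06,-0.13,0],0],[-1,[3.06,-0.13,0],0],[-1,[3.06,-0.13,0],0],[-1,[3.06,-0.13,0],0],[-1,[3.06,-0.13,0],0]]'
python3 -m crank '[[-1,[3.06,-0.13,0],0],[-1,[0,0,2],0],[-1,[0,0,2],0],[-1,[0,0,1.5],0],[-1,[0,0,0],0],[-1,[0,0,0],0]]'
python3 plan.py .5572 -.1144 .202 -96.2
```

```text
t: 26.7
eef_pos: [0.558, -0.0842, 0.3071]
ee_rot: [[-0.107, -0.994, -0.004], [-0.994, 0.107, 0.001], [-0.001, 0.004, -1.0]]
contact_force: [1.1, -1.1, -1.7]
width: 0.406
t: 27.2
eef_pos: [0.5561, -0.1133, 0.252]
ee_rot: [[-0.108, -0.994, -0.005], [-0.994, 0.108, 0.001], [-0.0, 0.005, -1.0]]
contact_force: [0.4, -1.0, -0.5]
width: 0.409
t 27.20 pos [ 0.5561 -0.1133  0.252 ] yaw -96.2 w 0.409 F [ 0.3969 -0.9939 -0.4872] | roll 0.0 then shift cm [0.09, -0.12, 5.00]
```

```bash

python3 -m crank '[[-1,[0.08,-0.1,1.5],0],[-1,[0,0,1.5],0],[-1,[0,0,1],0],[-1,[0,0,0.5],0],[-1,[0,0,0.5],0],[-1,[0,0,0],0],[-1,[0,0,0],0]]'
python3 plan.py .5572 -.1144 .202 -96.2
python3 -m crank '[[0.2,[0,0,0],0],[0.2,[0,0,0],0],[0.2,[0,0,0],0],[0.2,[0,0,-1],0],[0.2,[0,0,-3],0],[0.2,[0,0,-3],0],[0.2,[0,0,-3],0],[0.2,[0,0,0],0],[0.2,[0,0,0],0]]'
python3 - <<'E'
from det import *
o=tins(save="pics/t10.png")
plan(.573,.2287,.25,-89)
E
```

```text
t: 27.78
eef_pos: [0.5582, -0.115, 0.2044]
ee_rot: [[-0.107, -0.994, 0.001], [-0.994, 0.107, -0.0], [0.0, -0.001, -1.0]]
contact_force: [0.2, 0.7, -0.4]
width: 0.409
t 27.78 pos [ 0.5582 -0.115   0.2044] yaw -96.2 w 0.409 F [ 0.2448  0.7425 -0.4264] | roll 0.0 then shift cm [-0.04, 0.11, 0.24]
t: 28.53
eef_pos: [0.5587, -0.1156, 0.307]
ee_rot: [[-0.108, -0.994, 0.006], [-0.994, 0.108, -0.001], [0.0, -0.006, -1.0]]
contact_force: [0.6, 0.6, -1.3]
width: 0.606
tin x 0.4953 y 0.2956 size 65x36 yaw 3.0
tin x 0.5730 y 0.2292 size 63x36 yaw 1.0
tin x 0.6475 y -0.1883 size 73x21 yaw 56.5
t 28.58 pos [ 0.5581 -0.115   0.3051] yaw -96.2 w 0.599 F [-0.136  -0.3513 -0.3856] | roll -7.2 then shift cm [-34.34, -2.09, 5.51]
```

```bash

python3 -m crank '[[0.2,[0,0,0],-3.6],[0.2,[0,0,0],-3.6],[0.2,[-3.12,-0.19,0],0],[0.2,[-3.12,-0.19,0],0],[0.2,[-3.12,-0.19,0],0],[0.2,[-3.12,-0.19,0],0],[0.2,[-3.12,-0.19,0],0],[0.2,[-3.12,-0.19,0],0],[0.2,[-3.12,-0.19,0],0],[0.2,[-3.12,-0.19,0],0]]'
python3 -m crank '[[0.2,[-3.12,-0.19,0],0],[0.2,[-3.12,-0.19,0],0],[0.2,[-3.12,-0.19,0],0],[0.2,[0,0,2],0],[0.2,[0,0,3],0],[0.2,[0,0,2.5],0],[0.2,[0,0,0],0],[0.2,[0,0,0],0]]'
python3 plan.py .573 .2287 .198 -89
```

```text
t: 29.42
eef_pos: [0.5678, 0.1367, 0.3025]
ee_rot: [[0.018, -1.0, -0.003], [-1.0, -0.018, -0.0], [0.0, 0.003, -1.0]]
contact_force: [0.3, -0.0, -0.3]
width: 0.598
t: 30.08
eef_pos: [0.5715, 0.2285, 0.2267]
ee_rot: [[0.018, -1.0, -0.005], [-1.0, -0.018, -0.002], [0.002, 0.005, -1.0]]
contact_force: [1.5, 0.2, -0.5]
width: 0.601
t 30.08 pos [0.5715 0.2285 0.2267] yaw -89.0 w 0.601 F [ 1.5118  0.2077 -0.4643] | roll 0.0 then shift cm [-0.02, -0.15, 2.87]
```

```bash

python3 -m crank '[[0.2,[0,-0.12,1.5],0],[0.2,[0,0,1],0],[0.2,[0,0,0.4],0],[0.2,[0,0,0],0],[-1,[0,0,0],0],[-1,[0,0,0],0],[-1,[0,0,0],0],[-1,[0,0,0],0],[-1,[0,0,0],0],[-1,[0,0,0],0]]' 40
python3 -m crank '[[-1,[0,0,-1],0],[-1,[0,0,-2],0],[-1,[0,0,-3],0],[-1,[0,0,-3],0],[-1,[0,0,-2],0],[-1,[0,0,0],0],[-1,[0,0,0],0]]'
python3 plan.py .5645 -.0468 .202 -96.2
```

```text
t: 30.92
eef_pos: [0.5743, 0.2287, 0.2007]
ee_rot: [[0.018, -1.0, 0.001], [-1.0, -0.018, 0.0], [-0.0, -0.001, -1.0]]
contact_force: [0.3, 0.8, 3.0]
width: 0.4
t: 31.5
eef_pos: [0.5743, 0.2285, 0.3116]
ee_rot: [[0.018, -1.0, 0.003], [-1.0, -0.018, 0.001], [-0.001, -0.003, -1.0]]
contact_force: [-0.1, -0.5, -1.1]
width: 0.405
t 31.50 pos [0.5743 0.2285 0.3116] yaw -89.0 w 0.405 F [-0.0765 -0.5301 -1.1382] | roll 7.2 then shift cm [27.48, -2.00, 10.96]
```

```bash

python3 -m crank '[[-1,[0,0,0],3.6],[-1,[0,0,0],3.6],[-1,[3.05,-0.22,0],0],[-1,[3.05,-0.22,0],0],[-1,[3.05,-0.22,0],0],[-1,[3.05,-0.22,0],0],[-1,[3.05,-0.22,0],0],[-1,[3.05,-0.22,0],0],[-1,[3.05,-0.22,0],0],[-1,[3.05,-0.22,0],0]]'
python3 -m crank '[[-1,[3.05,-0.22,0],0],[-1,[0,0,2],0],[-1,[0,0,2],0],[-1,[0,0,1.5],0],[-1,[0,0,0],0],[-1,[0,0,0],0]]'
python3 plan.py .5645 -.0468 .203 -96.2
```

```text
t: 32.33
eef_pos: [0.5641, -0.0167, 0.3082]
ee_rot: [[-0.107, -0.994, -0.004], [-0.994, 0.107, 0.0], [0.0, 0.004, -1.0]]
contact_force: [1.0, -0.6, -0.6]
width: 0.408
t: 32.83
eef_pos: [0.5631, -0.0459, 0.2531]
ee_rot: [[-0.108, -0.994, -0.005], [-0.994, 0.108, 0.0], [0.0, 0.005, -1.0]]
contact_force: [0.4, -0.5, -0.6]
width: 0.403
t 32.83 pos [ 0.5631 -0.0459  0.2531] yaw -96.2 w 0.403 F [ 0.3665 -0.4537 -0.6396] | roll 0.0 then shift cm [0.08, -0.15, 5.01]
```

```bash

python3 -m crank '[[-1,[0.05,-0.05,1.5],0],[-1,[0,0,1.5],0],[-1,[0,0,1],0],[-1,[0,0,0.5],0],[-1,[0,0,0.5],0],[-1,[0,0,0],0],[-1,[0,0,0],0]]'
python3 plan.py .5645 -.0468 .203 -96.2
python3 -m crank '[[0.2,[0,0,0],0],[0.2,[0,0,0],0],[0.2,[0,0,0],0],[0.2,[0,0,-1],0],[0.2,[0,0,-3],0],[0.2,[0,0,-3],0],[0.2,[0,0,-3],0],[0.2,[0,0,0],0],[0.2,[0,0,0],0]]'
python3 - <<'E'
from det import *
o=tins(save="pics/t11.png")
plan(.495,.295,.25,-88)
E
```

```text
t: 33.42
eef_pos: [0.5648, -0.047, 0.2054]
ee_rot: [[-0.107, -0.994, 0.001], [-0.994, 0.107, -0.0], [0.0, -0.001, -1.0]]
contact_force: [0.4, -0.1, 0.0]
width: 0.408
t 33.42 pos [ 0.5648 -0.047   0.2054] yaw -96.2 w 0.408 F [ 0.4131 -0.1044  0.0066] | roll 0.0 then shift cm [-0.01, 0.03, 0.24]
t: 34.17
eef_pos: [0.5654, -0.0476, 0.3079]
ee_rot: [[-0.108, -0.994, 0.006], [-0.994, 0.108, -0.0], [-0.001, -0.006, -1.0]]
contact_force: [0.2, 0.5, -0.1]
width: 0.598
tin x 0.4779 y -0.1053 size 65x37 yaw -7.8
tin x 0.4953 y 0.2956 size 65x36 yaw 3.0
tin x 0.5472 y -0.1147 size 43x39 yaw 0.0
tin x 0.5488 y -0.1833 size 65x37 yaw -4.8
tin x 0.6591 y -0.0775 size 69x19 yaw 61.5
t 34.22 pos [ 0.5647 -0.047   0.3061] yaw -96.2 w 0.595 F [-0.9445  0.4364 -0.9754] | roll -8.2 then shift cm [-34.42, 5.77, 5.61]
```

```bash

python3 -m crank '[[0.2,[0,0,0],-4.1],[0.2,[0,0,0],-4.1],[0.2,[-3.13,0.52,0],0],[0.2,[-3.13,0.52,0],0],[0.2,[-3.13,0.52,0],0],[0.2,[-3.13,0.52,0],0],[0.2,[-3.13,0.52,0],0],[0.2,[-3.13,0.52,0],0],[0.2,[-3.13,0.52,0],0],[0.2,[-3.13,0.52,0],0]]'
python3 -m crank '[[0.2,[-3.13,0.52,0],0],[0.2,[-3.13,0.52,0],0],[0.2,[-3.13,0.52,0],0],[0.2,[0,0,2],0],[0.2,[0,0,3],0],[0.2,[0,0,2.5],0],[0.2,[0,0,0],0],[0.2,[0,0,0],0]]'
python3 plan.py .495 .295 .198 -88
```

```text
t: 35.05
eef_pos: [0.5128, 0.2034, 0.3036]
ee_rot: [[0.035, -0.999, -0.003], [-0.999, -0.035, -0.001], [0.001, 0.003, -1.0]]
contact_force: [0.5, -0.8, -0.6]
width: 0.603
t: 35.72
eef_pos: [0.494, 0.2947, 0.228]
ee_rot: [[0.035, -0.999, -0.005], [-0.999, -0.035, -0.003], [0.003, 0.005, -1.0]]
contact_force: [-0.2, 0.2, 0.7]
width: 0.599
t 35.72 pos [0.494  0.2947 0.228 ] yaw -88.0 w 0.599 F [-0.163   0.2495  0.683 ] | roll 0.0 then shift cm [-0.02, -0.10, 3.00]
```

```bash

python3 -m crank '[[0.2,[0,-0.1,1.5],0],[0.2,[0,0,1],0],[0.2,[0,0,0.5],0],[0.2,[0,0,0],0],[-1,[0,0,0],0],[-1,[0,0,0],0],[-1,[0,0,0],0],[-1,[0,0,0],0],[-1,[0,0,0],0],[-1,[0,0,0],0]]' 40
python3 -m crank '[[-1,[0,0,-1],0],[-1,[0,0,-2],0],[-1,[0,0,-3],0],[-1,[0,0,-3],0],[-1,[0,0,-2],0],[-1,[0,0,0],0],[-1,[0,0,0],0]]'
python3 plan.py .4849 -.0382 .202 -96.2
```

```text
t: 36.55
eef_pos: [0.4967, 0.2953, 0.201]
ee_rot: [[0.035, -0.999, 0.001], [-0.999, -0.035, 0.001], [-0.001, -0.002, -1.0]]
contact_force: [-0.4, -0.0, 5.9]
width: 0.406
t: 37.13
eef_pos: [0.4964, 0.2952, 0.3112]
ee_rot: [[0.036, -0.999, 0.002], [-0.999, -0.036, 0.002], [-0.001, -0.002, -1.0]]
contact_force: [-0.6, 0.3, -0.9]
width: 0.403
t 37.13 pos [0.4964 0.2952 0.3112] yaw -88.0 w 0.403 F [-0.6099  0.315  -0.9353] | roll 8.2 then shift cm [33.27, -2.46, 10.92]
```

```bash

python3 -m crank '[[-1,[0,0,0],4.1],[-1,[0,0,0],4.1],[-1,[3.02,-0.22,0],0],[-1,[3.02,-0.22,0],0],[-1,[3.02,-0.22,0],0],[-1,[3.02,-0.22,0],0],[-1,[3.02,-0.22,0],0],[-1,[3.02,-0.22,0],0],[-1,[3.02,-0.22,0],0],[-1,[3.02,-0.22,0],0]]'
python3 -m crank '[[-1,[3.02,-0.22,0],0],[-1,[3.02,-0.22,0],0],[-1,[3.02,-0.22,0],0],[-1,[0,0,2],0],[-1,[0,0,2],0],[-1,[0,0,1.5],0],[-1,[0,0,0],0],[-1,[0,0,0],0]]'
python3 plan.py .4849 -.0382 .203 -96.2
```

```text
t: 37.97
eef_pos: [0.4864, 0.0521, 0.3083]
ee_rot: [[-0.107, -0.994, -0.004], [-0.994, 0.107, -0.0], [0.001, 0.004, -1.0]]
contact_force: [0.4, 0.0, -1.1]
width: 0.403
t: 38.63
eef_pos: [0.4834, -0.0374, 0.2534]
ee_rot: [[-0.108, -0.994, -0.005], [-0.994, 0.108, -0.0], [0.001, 0.005, -1.0]]
contact_force: [-0.3, -0.3, -1.0]
width: 0.406
t 38.63 pos [ 0.4834 -0.0374  0.2534] yaw -96.2 w 0.406 F [-0.3227 -0.3264 -1.0285] | roll 0.0 then shift cm [0.07, -0.15, 5.04]
```

```bash

python3 -m crank '[[-1,[0.05,-0.05,1.5],0],[-1,[0,0,1.5],0],[-1,[0,0,1],0],[-1,[0,0,0.5],0],[-1,[0,0,0.5],0],[-1,[0,0,0],0],[-1,[0,0,0],0]]'
python3 plan.py .4849 -.0382 .203 -96.2
python3 -m crank '[[0.2,[0,0,0],0],[0.2,[0,0,0],0],[0.2,[0,0,0],0],[0.2,[0,0,-1],0],[0.2,[0,0,-3],0],[0.2,[0,0,-3],0],[-1,[0,0,-3],0],[-1,[-4,0,0],0],[-1,[-4,0,0],0],[-1,[-4,0,0],0]]'
python3 -m crank '[[-1,[-4,0,0],0],[-1,[-4,0,0],0],[-1,[0,0,0],0],[-1,[0,0,0],0]]'
python3 - <<'E'
from det import *
o=tins(.038,save="pics/t12.png")
C=[.5174,-.1101,-.1078]
for x,y,*_ in o:
    d=np.array([x-C[0],y-C[1]]);c,s=np.cos(C[2]),np.sin(C[2]);print("chest",c*d[0]+s*d[1],-s*d[0]+c*d[1])
t=cv2.imread("pics/t12.png");s=capture("side")
a=cv2.resize(t[190:330,290:420],None,fx=3,fy=3,interpolation=cv2.INTER_CUBIC)
b=cv2.resize(s[210:440,230:410],None,fx=2.2,fy=2.2,interpolation=cv2.INTER_CUBIC)
o=np.zeros((510,790,3),np.uint8);o[:420,:390]=a;o[:506,394:790]=b
cv2.imwrite("pics/c12.png",o)
q=W(C,[.14,-0.0,.3])[0];plan(*q,-96.2)
E
```

```text
t: 39.22
eef_pos: [0.4853, -0.0383, 0.2053]
ee_rot: [[-0.107, -0.994, 0.001], [-0.994, 0.107, -0.0], [0.0, -0.001, -1.0]]
contact_force: [1.1, -0.2, -0.8]
width: 0.406
t 39.22 pos [ 0.4853 -0.0383  0.2053] yaw -96.2 w 0.406 F [ 1.0623 -0.236  -0.8286] | roll 0.0 then shift cm [-0.01, 0.04, 0.23]
t: 40.05
eef_pos: [0.4983, 0.0816, 0.3071]
ee_rot: [[-0.11, -0.994, 0.003], [-0.994, 0.11, 0.002], [-0.002, -0.003, -1.0]]
contact_force: [0.9, 0.4, -0.3]
width: 0.035
t: 40.38
eef_pos: [0.5063, 0.1643, 0.3053]
ee_rot: [[-0.1, -0.995, 0.0], [-0.995, 0.1, 0.0], [-0.0, -0.0, -1.0]]
contact_force: [0.2, -0.4, -0.5]
width: 0.004
tin x 0.4778 y -0.1051 size 65x37 yaw -7.8
tin x 0.4844 y -0.0389 size 65x36 yaw -5.1
tin x 0.5486 y -0.1830 size 65x37 yaw -4.6
tin x 0.5609 y 0.2699 size 73x19 yaw 87.1
tin x 0.5574 y -0.1155 size 65x37 yaw -6.0
tin x 0.5639 y -0.0479 size 65x36 yaw -7.3
chest -0.03993686522382651 0.0006936634860069419
chest -0.04050714848975547 0.06728139590649539
chest 0.03882004703078011 -0.0691098653363088
chest 0.0023495685635180827 0.382498042832827
chest 0.04032430041341282 -0.0010794701158560226
chest 0.03948634971214831 0.06687599478180387
t 40.48 pos [0.5065 0.1597 0.3056] yaw -96.2 w -0.001 F [-0.1046 -0.4307  0.1673] | roll -0.0 then shift cm [26.70, -17.99, 0.56]
```

View pics/c12.png

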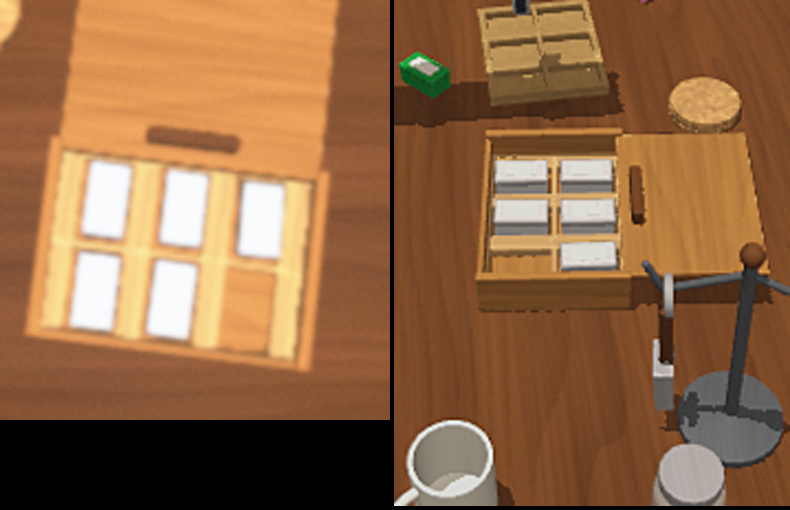

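All five tins sit flat in pockets, within 1.2 mm of the pocket centres, with the front y=-68 pocket empty. The scoop hangs still at (665,340), and the grip bar is at top crop (193,139). Now I'll go behind the bar to shut the cover.

```bash

python3 -m crank '[[-1,[2.97,-2,0],0],[-1,[2.97,-2,0],0],[-1,[2.97,-2,0],0],[-1,[2.97,-2,0],0],[-1,[2.97,-2,0],0],[-1,[2.97,-2,0],0],[-1,[2.97,-2,0],0],[-1,[2.97,-2,0],0],[-1,[2.97,-2,0],0],[-1,[0,0,0],0]]'
python3 -m crank '[[-1,[0,0,2],0],[-1,[0,0,2],0],[-1,[0,0,1.5],0],[-1,[0,0,1],0],[-1,[0,0,0],0],[-1,[0,0,0],0]]'
python3 - <<'E'
from det import *
C=[.5174,-.1101,-.1078]
b=back("top",(354,236),.072);d=(b-W(C,[0,0,0])[0])[:2];print("bar chest x",np.cos(C[2])*d[0]+np.sin(C[2])*d[1])
plan(*W(C,[-.0425,0,.2335])[0],-96.2)
E
```

```text
t: 41.32
eef_pos: [0.6554, -0.1372, 0.3061]
ee_rot: [[-0.123, -0.992, 0.001], [-0.992, 0.123, -0.011], [0.011, -0.003, -1.0]]
contact_force: [-1.4, -2.1, 0.5]
width: 0.002
t: 41.82
eef_pos: [0.6563, -0.1255, 0.2403]
ee_rot: [[-0.109, -0.994, -0.0], [-0.994, 0.109, -0.001], [0.001, 0.0, -1.0]]
contact_force: [-0.9, -1.3, 0.7]
width: -0.006
bar chest x 0.09603910258346511
t 41.82 pos [ 0.6563 -0.1255  0.2403] yaw -96.3 w -0.006 F [-0.9046 -1.3227  0.7472] | roll -0.1 then shift cm [-0.03, 18.22, 0.68]
```

```bash

python3 -m crank '[[-1,[0,0,0.6],0],[-1,[0,1,0],0],[-1,[0,1,0],0],[-1,[0,1.2,0],0],[-1,[0,1.5,0],0],[-1,[0,1.5,0],0],[-1,[0,1.5,0],0],[-1,[0,1.5,0],0],[-1,[0,1.5,0],0],[-1,[0,1.5,0],0]]'
python3 -m crank '[[-1,[0,1.5,0],0],[-1,[0,1.5,0],0],[-1,[0,1,0],0],[-1,[0,0.6,0],0],[-1,[0,0.4,0],0],[-1,[0,0.3,0],0],[-1,[0,0.2,0],0],[-1,[0,0,0],0],[-1,[0,0,0],0],[-1,[0,0,0],0]]'
python3 plan.py .4752 -.1055 .2335 -96.2
```

```text
t: 42.65
eef_pos: [0.536, -0.1115, 0.2354]
ee_rot: [[-0.107, -0.994, 0.005], [-0.994, 0.107, -0.001], [0.0, -0.005, -1.0]]
contact_force: [1.3, -0.3, -0.7]
width: 0.0
t: 43.48
eef_pos: [0.4811, -0.1056, 0.234]
ee_rot: [[-0.107, -0.994, 0.0], [-0.994, 0.107, -0.001], [0.001, -0.0, -1.0]]
contact_force: [0.3, -0.9, 1.5]
width: -0.0
t 43.48 pos [ 0.4811 -0.1056  0.234 ] yaw -96.2 w -0.000 F [ 0.2545 -0.8714  1.5356] | roll 0.0 then shift cm [0.05, 0.59, 0.05]
```

```bash

python3 -m crank '[[-1,[0,0.2,0],0],[-1,[0,0.2,0],0],[-1,[0,0,0],0],[-1,[0,0,0],0]]'
python3 -m crank '[[-1,[0,0.2,0],0],[-1,[0,0,0],0],[-1,[0,0,0],0]]' | grep -E "pos|force"
python3 -m crank '[[-1,[0,0.2,0],0],[-1,[0,0,0],0],[-1,[0,0,0],0]]' | grep -E "pos|force"
```

```text
t: 43.82
eef_pos: [0.4764, -0.1052, 0.2339]
ee_rot: [[-0.108, -0.994, -0.001], [-0.994, 0.108, -0.0], [0.0, 0.001, -1.0]]
contact_force: [1.4, 0.3, 0.5]
width: 0.002
eef_pos: [0.4746, -0.1049, 0.2339]
contact_force: [1.7, -1.7, -0.8]
eef_pos: [0.4739, -0.1047, 0.2342]
contact_force: [4.3, -0.7, -4.2]
```

```bash

python3 -m crank '[[-1,[0,0.2,0],0],[-1,[0,0,0],0],[-1,[0,0,0],0],[-1,[0,0,0],0]]' | grep -E "pos|force"
python3 -m crank '[[-1,[0,0.2,0],0],[-1,[0,0,0],0],[-1,[0,0,0],0],[-1,[0,0,0],0]]' | grep -E "pos|force"
```

```text
eef_pos: [0.4732, -0.1045, 0.2346]
contact_force: [7.7, -1.5, -6.1]
eef_pos: [0.4725, -0.1042, 0.2349]
contact_force: [11.6, -1.9, -8.3]
```

The force rises against a hard stop, so the cover is shut. Retreating and checking.

```bash

python3 -m crank '[[-1,[0,-0.8,0],0],[-1,[0,-1,0],0],[-1,[0,0,-2],0],[-1,[0,0,-3],0],[-1,[0,0,-3],0],[-1,[0,0,-3],0],[-1,[-3,0,0],0],[-1,[-3,0,0],0],[-1,[-3,0,0],0],[-1,[-3,0,0],0]]' | grep -E "t:|pos|force"
python3 -m crank '[[-1,[-4,0,0],0],[-1,[-4,0,0],0],[-1,[-4,0,0],0],[-1,[-4,0,0],0],[-1,[0,0,0],0],[-1,[0,0,0],0],[-1,[0,0,0],0]]' | grep -E "t:|pos|force"
python3 - <<'E'
from h import *
t=capture("top");s=capture("side");cv2.imwrite("pics/tf.png",t)
C=[.5174,-.1101,-.1078]
hsv=cv2.cvtColor(t,cv2.COLOR_BGR2HSV)
a=cv2.resize(t[140:360,60:540],None,fx=1.65,fy=1.65,interpolation=cv2.INTER_CUBIC)[:, :792]
b=cv2.resize(s[240:430,230:460],None,fx=1.2,fy=1.2,interpolation=cv2.INTER_CUBIC)
b2=cv2.resize(t[225:325,290:410],None,fx=2.2,fy=2.2,interpolation=cv2.INTER_CUBIC)
o=np.zeros((598,800,3),np.uint8);o[:a.shape[0],:a.shape[1]]=a;o[366:366+b.shape[0],:b.shape[1]]=b;o[366:586,300:564]=b2
cv2.imwrite("pics/cf.png",o)
print("bar when shut expected px",proj("top",W(C,[-.062,0,.072])))
E
```

```text
t: 45.82
eef_pos: [0.4988, 0.0143, 0.3438]
ee_rot: [[-0.108, -0.994, -0.003], [-0.994, 0.108, 0.001], [-0.001, 0.003, -1.0]]
contact_force: [0.4, -0.9, -0.2]
t: 46.4
eef_pos: [0.5163, 0.1717, 0.3434]
ee_rot: [[-0.107, -0.994, -0.002], [-0.994, 0.107, -0.002], [0.002, 0.002, -1.0]]
contact_force: [0.0, -1.1, -0.6]
bar when shut expected px [[347.2404 297.438 ]]
```

View pics/cf.png

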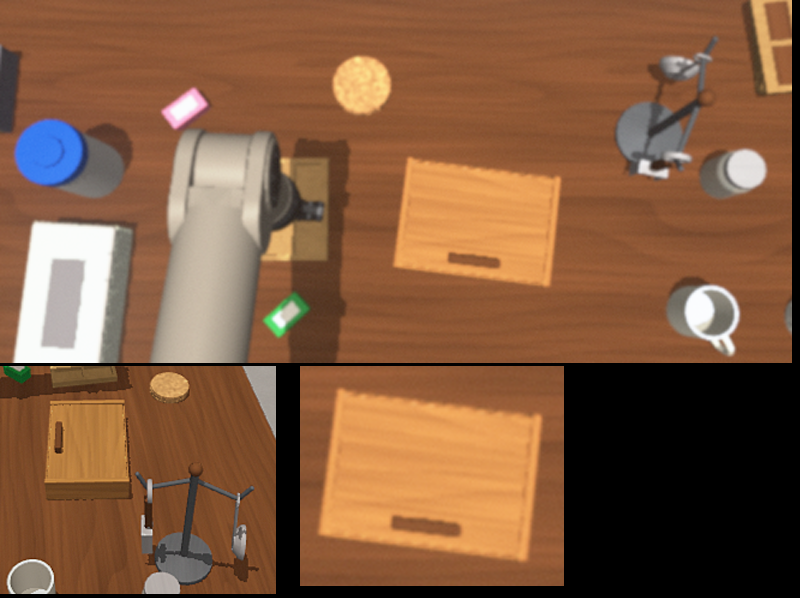

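The shut bar is at top px (347,297.5), against (347.2,297.4) expected from the fit. The scoop hangs upright, the bystanders are in place and the robot is clear. Handing in.

```bash
python3 -c "
from rig import bot
print(bot.finish_job(), bot.sense()['t'])"
```

```text
the job is handed in; nothing more can be done
the job is handed in; nothing more can be done
```

The job is handed in, finished at about 46 s of the 210 s allowed. I hung the scoop by its eye on the free hook and slid the cover back to about 0.16 m. The four new tins went into free chest pockets and the old tin stayed in the front middle one. Then I pushed the cover shut to its stop.

My last checks showed no failures:
- **Tins:** before closing, all five lay within 1.2 mm of their pocket centres and looked flat with the lid up.
- **Cover:** pushing met a hard stop at about 12 N. The grip bar is within a pixel of its starting shut position in the top view.
- **Scoop:** it hangs upright in the side view. It swung widely after release but had settled.
- **Other things on the table:** those visible in the last pictures look where they started (checked by eye), and the arm ended clear of everything.

Two small readings disagreed. The fully open cover read about 0.162 m from the side view and about 0.158 m from the top view; both are above the 0.145 m limit. I also felt up to about 6 N upward on the gripper while picking up tins, from fingertips touching the tray or rubbing on the tin. It had no visible effect.

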